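Sound a centrifuge bucket with a depth gauge and lock the reading

TASK

One of the three centrifuge buckets in the stand holds no tube: check how deep it is down to its rubber cushion. Stand the depth gauge with its foot flat and centred across that bucket's rim, slide the rod down until its tip just rests on the cushion without squashing it, then flip the lever all the way down to lock the rod there. Leave the gauge standing so, the rod still touching, and everything else where it is.

Things in the scene. Friction and masses are not known exactly. Their poses are not given: they have to be found in the camera images.
- bucket: the steel centrifuge bucket without a tube: a round cup, 80 mm outside and 60 mm inside diameter, 95 mm high, heavy and firmly seated in a low grey stand. Origin at the centre of its underside, z up. A black rubber cushion covers its floor; how high it lies is not known beforehand.
- bucket_mouth (a point): the centre of that bucket's open mouth, level with its flat rim, 95 mm above its origin. The cushion's top lies 57 to 75 mm below this point, to be found by feel: it is soft, gives about 1 mm for 8 N, and more than 12 N squashes it.
- gauge: the depth gauge, about 0.4 kg, standing upright on the table: flat steel foot 110 mm long (its x), 30 mm wide (y), 12 mm thick, with a guide head 26 x 24 mm in the middle that ends 40 mm above the underside. Origin at the centre of the foot's underside, on the rod's axis; z up. The rod slides through the head along z.
- rod: the gauge's rod, 10 mm in diameter, with a flat grip on top; origin at its lower tip, axes as the gauge's. Drag of about 5 N, so it stays where left and the foot hangs on it when lifted by the grip. At the start the tip is 2 to 10 mm above the foot's underside; it slides down to 80 mm below it. It weighs about 0.09 kg.
- rod_grip (a point): centre of the rod's aluminium grip, 140 mm above the rod's tip; axes as the gauge's. The grip is 24 mm (x) by 14 mm (y) by 28 mm high; its flat 24 mm faces look along +y and -y. The gauge can be carried by it. With the rod fully down the grip's lower edge is 6 mm above the guide head.
- lever (a joint): black flip lever that locks the rod, hinged on the +x side of the guide head (hinge along y, 16.5 mm from the rod's axis, 36 mm above the foot's underside); 30 mm long, 14 wide, 5 thick. 0: 43 degrees above level, rod free; 0.75 rad: pressed down level, rod clamped. Needs 3 to 8 N and stays where left.
- lever_tip (a point): the free end of the flip lever, 30 mm from its hinge; when locked it lies 46 mm from the rod's axis along the gauge's +x, 36 mm above the foot's underside
- bucket_b: a second bucket of the same form, in the same row (105 mm from the next, in any order), holding a white insert and tube_b; fixed. Origin under its centre
- bucket_c: a third such bucket, holding a white insert and tube_c; fixed. Origin under its centre
- tube_b: capped tube, 33 mm at the cap, standing in its bucket, cap 37 mm above the rim, to be left alone; origin at its lower end
- tube_c: capped tube, 33 mm at the cap, standing in its bucket, cap 37 mm above the rim, to be left alone; origin at its lower end
- spare_cushion: loose black rubber ring, 58 mm in diameter, 7 mm thick, flat on the table, to be left alone
- beaker: empty glass beaker, 66 mm in diameter, 85 mm high, to be left alone; origin under its centre
- wash_bottle: white plastic bottle, 64 mm in diameter, 160 mm high, to be left alone; origin under its centre
- marker: marker pen lying flat, 135 mm long, to be left alone; origin under its middle
- timer: flat white bench timer, 62 mm square, 16 mm thick, to be left alone; origin under its centre
- jar: amber jar, 54 mm in diameter, 75 mm high, to be left alone; origin under its centre
There are look-alikes about, which are no part of the job. Of the things like the gauge, leave any that is orange, purple or red; of the rest the smaller one is meant.

How it is judged:
On the way:
1. the gauge stands flat across the empty bucket's rim with the rod's tip on the cushion while the lever is still up (horizontal distance between gauge and bucket below 0.015 m and z of gauge in the frame of bucket below 0.0975 m and angle between gauge's own z axis and vertical below 0.04 rad and contact force between rod and bucket above 0.15 N and value of joint lever below 0.3 rad), for 0.2 s.
At the end, for the whole second after the job is handed in: the gauge stands at rest with its foot flat on the empty bucket's rim (within 2.5 mm in height, tilted less than 0.04 rad, the rod's axis within 15 mm of the bucket's axis), the rod's tip touches the cushion (more than 0.15 N) and the lever is down (joint above 0.66 rad) (horizontal distance between gauge and bucket below 0.015 m and z of gauge in the frame of bucket below 0.0975 m and angle between gauge's own z axis and vertical below 0.04 rad and contact force between rod and bucket above 0.15 N and value of joint lever above 0.66 rad and linear speed of gauge below 0.01 m/s).
It fails at once if the cushion is squashed: the rod presses on it with more than 12 N (contact force between rod and bucket above 12 N).
It fails at once if a bystander is moved by more than 25 mm (distance of any of tube_b, tube_c, spare_cushion, beaker, wash_bottle, marker, timer, jar from where it was at the start of the episode above 0.025 m).
It also fails if it takes over 58 s, if anything falls off the work surface, if the arm or the gripper's body presses on something with over 40 N, if the wrist force passes 120 N, or if a joint passes its speed limit or range.

ROBOT

A 7-joint arm with a two-finger parallel gripper is mounted at the origin on the work surface. World frame = base frame: x ahead of the robot, y to its left, z up, the work surface at z = 0. Lengths are in m, angles in rad, forces in N, time in s.
With the tool pointing down it reaches from about 0.35 to 0.9 m from the base axis. Payload 8.1 kg.
Tool frame: the origin (TCP) lies where the fingers leave the gripper's body, on its centre line; the fingertips stand 73 mm ahead of it and the grasp point (between the pads) lies arm.grip_depth ahead of it (arm.grip_depth is the distance from the TCP to the grasp point, in m); y points along the fingers, x is the direction in which the jaws open and shut, and the axes are right-handed (so a half turn about y gives the same grasp; the last joint's range is limited). The gripper opens to 85 mm and grips with 20 to 120 N. Pads are 22 mm wide; open, the fingers measure 114 mm over their backs; the gripper's body (76 mm by 85 mm) begins 54 mm behind the grasp point. The pads swing forward as they close: fully open they stand 13 mm farther back than shut.
Start: joints at [1.194, 0.434, 0.025, 1.573, -0.012, 1.134, -0.075], TCP at [0.169, -0.602, 0.304] pointing down, gripper open.
Joint ranges: [-2.62, 2.62], [-0.44, 2.09], [-1.27, 1.32], [0.08, 2.57], [-1.32, 4.46], [0.12, 2], [-2.74, 2.74]. Speed limits (rad/s): [2.22, 2.22, 3.01, 3.01, 3.14, 3.14, 3.14].

INTERFACE

Orientations are given as [roll, pitch, yaw] about the fixed x, y, z axes, in that order (R = Rz(yaw) Ry(pitch) Rx(roll)).
In Python, from workcell import arm, capture, calibration, job, finder gives the robot as it stands. The module is installed in compiled form; this text tells all that it offers.
- The arm moves only by the shell command python3 -m crank 'ROWS' [FORCE]. ROWS is JSON, a list of rows, each a list of 7 numbers: the closure in counts, from 0 (fully open) to 255 (shut), then the shift along the tool's x, y, z in m, then the turn, a rotation vector about the tool's x, y, z in rad. In form: [[claw, tx, ty, tz, ax, ay, az], ...]. A call has 1 to 5 rows; each row is the pose to reach, as a shift and turn from the pose commanded when the call began, along the tool's axes at that moment; what a row does not reach only later rows make up. A row lasts 1/12 s, in which the tool goes at most 41.7 mm and 7.16 degrees, less where a joint would pass 70% of its speed; a pose out of reach is approached as far as the arm can. A call with a gripper value outside its range is refused whole. The fingers move at their own pace and stop on an object; FORCE is the grip in N (left out, the last holds). Time passes only in rows, so rows that repeat a pose let the fingers close. It gives the time, the measured TCP pose, the force and the opening at its end, in the units of the state.
- arm.sense(): the state, without advancing time (a new reading comes with each control period).
- capture(name): name is "side" or "top"; returns the picture (384x512x3 uint8, red, green, blue); there is no depth.
- calibration(name): a dict with "vfov" (degrees; the focal length in pixels is half the picture's height over the tangent of half this angle, whatever the lens; pixels are square), "cx", "cy" (the principal point, pixels), "world_from_camera" (4x4, takes a point from camera to world coordinates). Camera axes: x right, y down, z forward; pixel columns grow to the right and rows downward; lengths in m; the calibration is good to about 2 mm. A picture is of the moment at which its call begins. calibration takes no time and is no camera call.
- job.close_job(): hands the job in, once; it reports no verdict.
Trained networks look in the newest picture that a camera, given by its name, has taken for a name from the list of things; names that differ only in an ending like _2 or _b are one class to them, and where a whole thing is asked for, a point or a joint stands for the part that bears it (a point fixed in the world has none). Each returns a list of dicts, best first, with "score" (0 to 1); they miss things now and then, are a little off and sometimes report something else, mostly with a low value. They report only what shows in the picture. A call takes as long as a camera call. They do not tell look-alikes from the thing itself.
- finder.look_for(camera, target): "rect" ([left, top, width, height] in pixels, round what is visible of it).
- finder.masks_of(camera, target): "region" (384x512 bool, what is visible of it) and "rect" ([left, top, width, height] in pixels, round what is visible of it).
- finder.tip_of(camera, target): "position" ([column, row] in pixels: a listed point, or the origin of a listed thing).
The state is a dict: "time_s": time; "q": joint angles; "joint_vel": joint speeds; "effort": joint torques, N m; "ee_pos": TCP position; "tool_rot": TCP orientation; "contact_force": force on the tool from outside, world axes, zero at the start; "wrist_torque": the same for the moment, N m; "grip_width": opening from 0.0 (shut) to 1.0 (fully open).
Only numpy, scipy, OpenCV 4.12 (cv2) and the standard library are available. Lean on these libraries where they do the work, as an engineer would, in place of code of your own. Each camera call takes 0.05 s, during which the arm holds its last target. There are 200 camera calls.

## Working session

There is one attempt and no reset: what is moved stays moved. The work goes in short steps, Python scripts to look and compute and a shell command to move; the robot and the scene stay as the last step left them, time stands still between calls to the robot, and variables do not carry over. Pictures are saved under pics/ and viewed, about 8 in all and at most 12, crops included, and the job is handed in when it is done.

```bash
mkdir -p pics; cat > h.py <<'E'
import numpy as np, cv2
from workcell import arm, capture, calibration, job, finder
from scipy.spatial.transform import Rotation as R
def cal(n):
    c=calibration(n); T=np.array(c["world_from_camera"]); f=192/np.tan(np.radians(c["vfov"])/2); return T,f,c["cx"],c["cy"]
def ray(n,p):
    T,f,cx,cy=cal(n); d=T[:3,:3]@np.array([(p[0]-cx)/f,(p[1]-cy)/f,1]); return T[:3,3],d
def onz(n,p,z):
    o,d=ray(n,p); return o+d*(z-o[2])/d[2]
def proj(n,P):
    T,f,cx,cy=cal(n); q=T[:3,:3].T@(np.array(P)-T[:3,3]); return np.array([cx+f*q[0]/q[2],cy+f*q[1]/q[2]])
def tri(ps):
    A=np.zeros((3,3));b=np.zeros(3)
    for n,p in ps:
        o,d=ray(n,p); d=d/np.linalg.norm(d); M=np.eye(3)-np.outer(d,d); A+=M;b+=M@o
    return np.linalg.solve(A,b)
E
python3 - <<'E'
from h import *
np.set_printoptions(precision=3,suppress=True)
a=capture("side");b=capture("top")
cv2.imwrite("pics/1.png",cv2.resize(np.vstack([a,b])[:,:,::-1],None,fx=.78,fy=.78)) if 0 else None
cv2.imwrite("pics/top.png",cv2.resize(b[:,:,::-1],(800,600),interpolation=cv2.INTER_CUBIC))
cv2.imwrite("pics/side.png",cv2.resize(a[:,:,::-1],(800,600),interpolation=cv2.INTER_CUBIC))
for n in("side","top"):
    print(n,cal(n))
    for t in("gauge","bucket","rod_grip","lever_tip","bucket_mouth"):
        print(t,[(np.round(r["position"]).tolist(),round(r["score"],2)) for r in finder.tip_of(n,t)])
print(arm.sense(), arm.grip_depth)
E
```

```text
side (array([[-0.912, -0.288,  0.293,  0.151],
       [-0.411,  0.651, -0.638,  0.703],
       [-0.007, -0.703, -0.712,  0.932],
       [ 0.   ,  0.   ,  0.   ,  1.   ]]), np.float64(421.0403044915426), 259.79348219291586, 189.13576312381917)
gauge [([277.0, 267.0], 0.9), ([375.0, 160.0], 0.88), ([349.0, 192.0], 0.85), ([298.0, 174.0], 0.8), ([328.0, 158.0], 0.73), ([236.0, 154.0], 0.53)]
bucket [([223.0, 239.0], 0.9), ([241.0, 212.0], 0.86), ([205.0, 267.0], 0.58)]
rod_grip [([280.0, 216.0], 0.85), ([357.0, 148.0], 0.78), ([387.0, 131.0], 0.73), ([338.0, 122.0], 0.56), ([300.0, 136.0], 0.53)]
lever_tip [([393.0, 149.0], 0.61), ([268.0, 236.0], 0.58), ([284.0, 156.0], 0.55), ([344.0, 164.0], 0.43)]
bucket_mouth [([220.0, 218.0], 0.89), ([303.0, 138.0], 0.33)]
top (array([[ 0.021, -0.986,  0.168,  0.21 ],
       [-0.999, -0.025, -0.02 , -0.025],
       [ 0.024, -0.168, -0.986,  1.6  ],
       [ 0.   ,  0.   ,  0.   ,  1.   ]]), np.float64(497.7069621274784), 256.01307150491255, 191.93926937865268)
gauge [([206.0, 227.0], 0.75), ([363.0, 270.0], 0.68), ([350.0, 226.0], 0.59), ([316.0, 
[... 237 characters left out ...]
0], 0.57), ([198.0, 216.0], 0.5), ([356.0, 223.0], 0.48)]
lever_tip [([338.0, 221.0], 0.59), ([324.0, 246.0], 0.58), ([370.0, 283.0], 0.56), ([212.0, 210.0], 0.47), ([319.0, 187.0], 0.46)]
bucket_mouth [([212.0, 164.0], 0.85)]
{'time_s': 0.6, 'q': array([ 1.194,  0.434,  0.025,  1.573, -0.012,  1.134, -0.075]), 'joint_vel': array([ 0.002, -0.002, -0.001, -0.002,  0.001, -0.001,  0.   ]), 'effort': array([  0.001, -66.995,   1.024, -31.645,   0.016,   0.003,  -0.   ]), 'ee_pos': array([ 0.169, -0.602,  0.304]), 'tool_rot': array([-1.571, -0.   , -1.297]), 'contact_force': array([ 0.3  , -0.534,  0.525]), 'wrist_torque': array([-0.019, -0.026,  0.022]), 'grip_width': 1.0012277092425623} 0.0539
```

View pics/top.png

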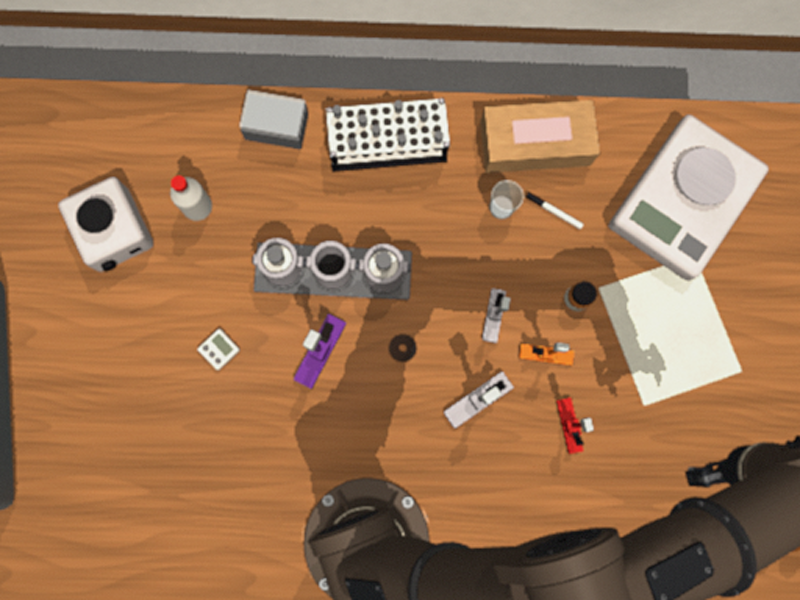

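View pics/side.png

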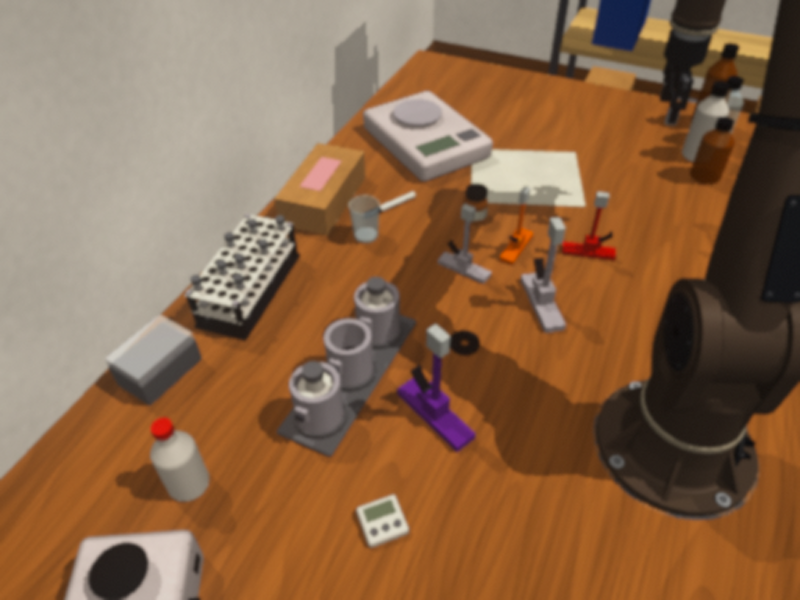

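The top view (800x600 scale) shows five gauges: purple (320,350), small grey (495,315), orange (547,353), large grey (478,400) and red (571,425). The empty bucket is the middle one, at (330,262). My choice is the small grey one, which I'll check in a close crop and measure.

```bash
python3 - <<'E'
from h import *
np.set_printoptions(precision=3,suppress=True)
a=capture("side");b=capture("top")
cs=a[115:215,270:370];ct=b[170:280,280:390]
im=np.hstack([cv2.resize(cs,(400,400),interpolation=cv2.INTER_CUBIC),cv2.resize(ct,(400,400),interpolation=cv2.INTER_CUBIC)])
cv2.imwrite("pics/crop.png",im[:,:,::-1])
def ms(n,t,p):
    for r in finder.masks_of(n,t):
        x,y,w,h=r["rect"]
        if x-3<=p[0]<=x+w+3 and y-3<=p[1]<=y+h+3: print(n,t,r["rect"],r["score"])
for t in("gauge","rod_grip"): ms("side",t,(299,170));ms("top",t,(318,200))
print("mouth",tri([("side",(220,218)),("top",(212,164))]),onz("side",(220,218),.1),onz("top",(212,164),.1))
print("buckets0",[onz("side",p,0) for p in((223,239),(241,212),(205,267))],[onz("top",p,0) for p in((246,170),(179,176),(216,171))])
print("grip",tri([("side",(300,136)),("top",(322,197))]),"origin",tri([("side",(298,174)),("top",(316,204))]),onz("side",(298,174),0),onz("top",(316,204),0))
print("lev",tri([("side",(284,156)),("top",(319,187))]))
print("big grip",tri([("side",(357,148)),("top",(307,252))]), onz("side",(349,192),0),onz("top",(304,256),0))
# feet ends from top image
print("small ends",[onz("top",(c*.64,r*.64),.012) for c,r in((488,342),(498,290))],"big",[onz("top",(c*.64,r*.64),.012) for c,r in((452,418),(508,380))])
E
```

```text
side gauge [281.4, 132.0, 30.7, 48.8] 0.79
top gauge [307.9, 185.1, 18.6, 35.5] 0.6
top rod_grip [317.0, 191.2, 9.9, 6.8] 0.55
mouth [0.554 0.083 0.083] [0.545 0.095 0.1  ] [0.55  0.082 0.1  ]
buckets0 [array([0.549, 0.086, 0.   ]), array([ 0.547, -0.024,  0.   ]), array([0.549, 0.188, 0.   ])] [array([ 0.556, -0.023,  0.   ]), array([0.53 , 0.195, 0.   ]), array([0.55 , 0.075, 0.   ])]
grip [ 0.451 -0.25   0.15 ] origin [ 0.452 -0.255 -0.01 ] [ 0.451 -0.245  0.   ] [ 0.448 -0.254  0.   ]
lev [ 0.501 -0.256  0.049]
big grip [ 0.28  -0.201  0.201] [ 0.279 -0.233  0.   ] [ 0.279 -0.216  0.   ]
small ends [array([ 0.398, -0.241,  0.012]), array([ 0.507, -0.261,  0.012])] big [array([ 0.242, -0.168,  0.012]), array([ 0.321, -0.282,  0.012])]
```

View pics/crop.png

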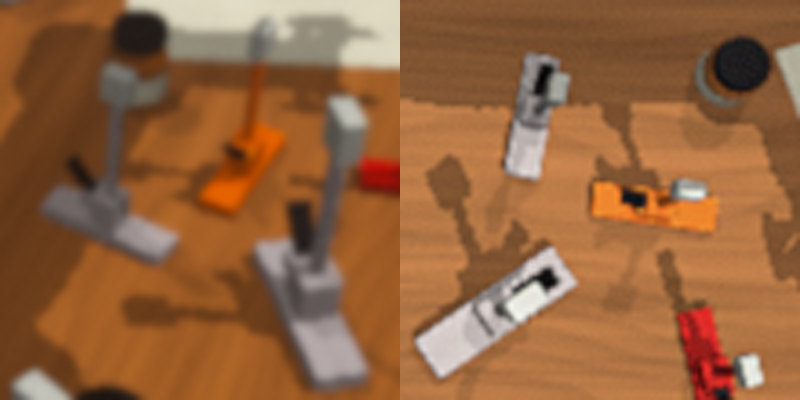

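The crop confirms the small grey gauge. Its foot is about 111 mm long, as described, its lever points to far +x at yaw about -0.16, and the rod is near (0.451,-0.250). The other grey one is clearly bigger, with a foot of about 139 mm. Setting out.

```bash
cat > go.py <<'E'
import sys
from h import *
np.set_printoptions(precision=4,suppress=True)
# go.py x y z yaw : tool-axis shift/turn from measured pose to TCP target, tool pointing down
s=arm.sense(); M=R.from_euler('xyz',s["tool_rot"]); v=list(map(float,sys.argv[1:5]))
T=R.from_euler('xyz',[-np.pi/2,0,v[3]])
print("t",s["time_s"],"pos",s["ee_pos"],"rot",s["tool_rot"],"F",s["contact_force"],"w",s["grip_width"])
print("shift",M.inv().apply(np.array(v[:3])-s["ee_pos"]),"turn",(M.inv()*T).as_rotvec())
E
python3 -m crank '[[0,-0.263,0,0.367,0,0.43,0],[0,-0.263,0,0.367,0,0.43,0],[0,-0.263,0,0.367,0,0.43,0],[0,-0.263,0,0.367,0,0.43,0],[0,-0.263,0,0.367,0,0.43,0]]' 60; python3 go.py 0.451 -0.25 0.304 -1.73
```

```text
time_s: 1.32
ee_pos: [0.299, -0.4389, 0.3041]
tool_rot: [-1.571, -0.0, -1.732]
contact_force: [1.0, -0.2, 0.1]
grip_width: 1.001
t 1.3167 pos [ 0.299  -0.4389  0.3041] rot [-1.5705 -0.0004 -1.7318] F [ 0.9629 -0.2427  0.1097] w 1.0012637542506444
shift [-0.2108  0.      0.1197] turn [-0.0003 -0.0018  0.0004]
```

```bash
python3 -m crank '[[0,-0.211,0,0.12,0,0,0],[0,-0.211,0,0.12,0,0,0],[0,-0.211,0,0.12,0,0,0],[0,-0.211,0,0.12,0,0,0],[0,-0.211,0,0.12,0,0,0]]'; python3 -m crank '[[0,0,0,0,0,0,0],[0,0,0,0,0,0,0]]';python3 go.py 0.451 -0.25 0.304 -1.73
```

```text
time_s: 1.73
ee_pos: [0.429, -0.2759, 0.3043]
tool_rot: [-1.57, -0.0, -1.727]
contact_force: [1.0, -1.1, -0.4]
grip_width: 1.001
time_s: 1.9
ee_pos: [0.4298, -0.2752, 0.3041]
tool_rot: [-1.57, 0.001, -1.721]
contact_force: [-0.7, -0.5, -0.1]
grip_width: 1.0
t 1.9 pos [ 0.4298 -0.2752  0.3041] rot [-1.5701  0.0006 -1.7213] F [-0.6523 -0.4725 -0.0638] w 1.0001022392207157
shift [-0.0281  0.0001  0.0171] turn [-0.0006  0.0087 -0.0006]
```

```bash
python3 -m crank '[[0,-0.028,0,0.017,0,0.009,0],[0,-0.028,0,0.017,0,0.009,0],[0,-0.028,0.04,0.017,0,0.009,0],[0,-0.028,0.055,0.017,0,0.009,0],[0,-0.028,0.055,0.017,0,0.009,0]]'; python3 go.py 0.451 -0.25 0.197 -1.73; python3 - <<'E'
from h import *
a=capture("side");b=capture("top")
cs=a[60:220,220:380];ct=b[140:280,250:390]
im=np.hstack([cv2.resize(cs,(400,400),interpolation=cv2.INTER_CUBIC),cv2.resize(ct,(400,400),interpolation=cv2.INTER_CUBIC)])
for P in([.451,-.25,.145],[.451,-.25,0]):
    p=(proj("side",P)-[220,60])*2.5; cv2.circle(im,tuple(int(v) for v in p),3,(0,255,0),-1)
    p=(proj("top",P)-[250,140])*400/140; cv2.circle(im,tuple(int(v) for v in p+[400,0]),3,(0,255,0),-1)
cv2.imwrite("pics/c2.png",im[:,:,::-1])
E
```

```text
time_s: 2.32
ee_pos: [0.4468, -0.2531, 0.2457]
tool_rot: [-1.577, 0.001, -1.738]
contact_force: [-0.3, 1.0, 0.6]
grip_width: 1.002
t 2.3167 pos [ 0.4468 -0.2531  0.2457] rot [-1.5767  0.001  -1.7376] F [-0.3152  1.0476  0.6203] w 1.0015849434901225
shift [-0.0037  0.0487  0.004 ] turn [ 0.0059 -0.0076 -0.001 ]
```

View pics/c2.png

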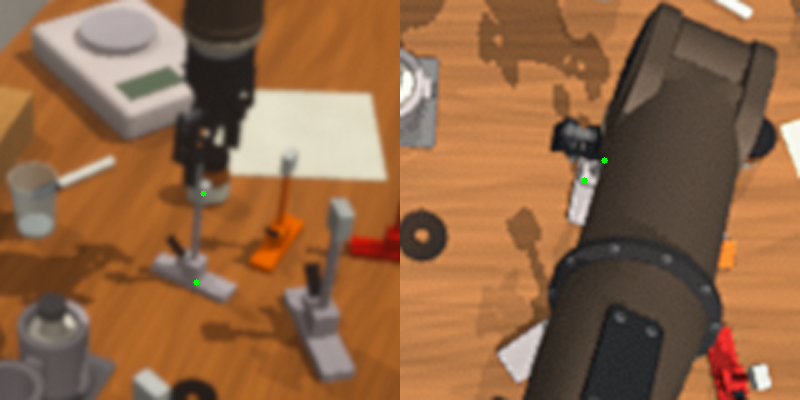

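The gripper is over the grip: the green estimates at (203,193) and (604,160) lie within about 3 mm of the rod. Descending and closing.

```bash
python3 -m crank '[[0,-0.003,0.02,0.003,0,-0.004,0],[0,-0.003,0.048,0.003,0,-0.004,0],[0,-0.003,0.048,0.003,0,-0.004,0],[0,-0.003,0.048,0.003,0,-0.004,0],[255,-0.003,0.048,0.003,0,-0.004,0]]' 60; python3 go.py 0.451 -0.25 0.197 -1.73; python3 -m crank '[[255,0,0,0,0,0,0],[255,0,0,0,0,0,0],[255,0,0,0,0,0,0],[255,0,0,0,0,0,0],[255,0,0,0,0,0,0]]';python3 -m crank '[[255,0,0,0,0,0,0],[255,0,0,0,0,0,0],[255,0,0,0,0,0,0],[255,0,0,0,0,0,0],[255,0,0,0,0,0,0]]'; python3 go.py 0.451 -0.25 0.304 -1.73
```

```text
time_s: 2.83
ee_pos: [0.4533, -0.2509, 0.2027]
tool_rot: [-1.569, -0.001, -1.733]
contact_force: [-0.1, -0.2, -0.1]
grip_width: 0.884
t 2.8333 pos [ 0.4533 -0.2509  0.2027] rot [-1.5689 -0.0007 -1.7328] F [-0.146  -0.2455 -0.143 ] w 0.8840300866492128
shift [-0.0006  0.0057 -0.0025] turn [-0.0019 -0.0028  0.0007]
time_s: 3.25
ee_pos: [0.4528, -0.2502, 0.2013]
tool_rot: [-1.57, -0.0, -1.732]
contact_force: [-0.8, 0.5, 3.4]
grip_width: 0.152
time_s: 3.67
ee_pos: [0.4528, -0.2502, 0.201]
tool_rot: [-1.57, -0.0, -1.732]
contact_force: [0.6, 1.3, 4.2]
grip_width: 0.154
t 3.6667 pos [ 0.4528 -0.2502  0.201 ] rot [-1.5705 -0.0001 -1.732 ] F [0.5773 1.3207 4.2308] w 0.15414702837882702
shift [ 0.0001 -0.103  -0.0018] turn [-0.0003 -0.002   0.0001]
```

```bash
python3 -m crank '[[255,0,-0.008,0,0,0,0],[255,0,-0.025,0,0,0,0],[255,0,-0.05,0,0,0,0],[255,0,-0.08,0,0,0,0],[255,0,-0.11,0,0,0,0]]'; python3 -m crank '[[255,0,-0.03,0,0,0,0],[255,0,-0.06,0,0,0,0],[255,0,-0.08,0,0,0,0],[255,0,-0.09,0,0,0,0],[255,0,-0.09,0,0,0,0]]'; python3 go.py 0.53 0.08 0.40 -1.57; python3 - <<'E'
from h import *
a=capture("side");b=capture("top")
cs=a[20:220,200:400];ct=b[100:240,170:350]
im=np.hstack([cv2.resize(cs,(400,400),interpolation=cv2.INTER_CUBIC),cv2.resize(b[110:230,170:290],(400,400),interpolation=cv2.INTER_CUBIC)])
cv2.imwrite("pics/c3.png",im[:,:,::-1])
E
```

```text
time_s: 4.08
ee_pos: [0.4517, -0.2499, 0.3115]
tool_rot: [-1.574, 0.001, -1.732]
contact_force: [0.6, -0.2, -3.8]
grip_width: 0.155
time_s: 4.5
ee_pos: [0.453, -0.2504, 0.4027]
tool_rot: [-1.568, -0.001, -1.732]
contact_force: [-0.4, 0.2, -4.7]
grip_width: 0.153
t 4.5 pos [ 0.453  -0.2504  0.4027] rot [-1.5681 -0.0008 -1.7322] F [-0.3672  0.232  -4.7259] w 0.15251983229313537
shift [-0.3384  0.0025  0.0229] turn [-0.0026 -0.1622  0.0011]
```

View pics/c3.png

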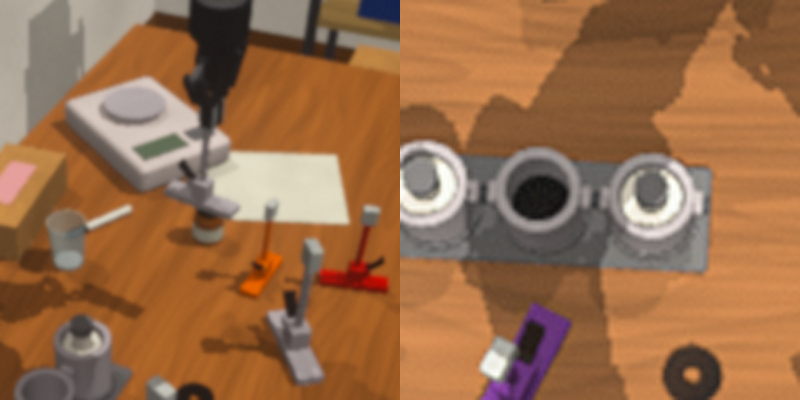

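The gauge hangs level in the gripper at -4.7 N, which matches its weight. The empty bucket's rim is centred at about (538,188) in the right crop, which is top pixel (211.4,166.4). In the side view it is at about (222.7,216).

```bash
python3 - <<'E'
from h import *
np.set_printoptions(precision=4,suppress=True)
s=(222.7,216);t=(211.4,166.4)
print(tri([("side",s),("top",t)]),onz("side",s,.1),onz("top",t,.1))
for n in("side","top"):
    print(n,[(r["position"],r["score"]) for r in finder.tip_of(n,"bucket_mouth")])
    for r in finder.masks_of(n,"bucket_mouth")[:3]: print(r["rect"],r["score"])
# rim test: brightness along predicted circle -> optimise centre of outer silhouette
im=cv2.cvtColor(capture("top"),cv2.COLOR_RGB2GRAY).astype(float); im=cv2.GaussianBlur(im,(0,0),.7)
from scipy.optimize import minimize
th=np.linspace(0,2*np.pi,90,endpoint=False)
def val(n,im,c,r):
    P=np.array([proj(n,[c[0]+r*np.cos(a),c[1]+r*np.sin(a),c[2]]) for a in th]).astype(np.float32)
    return cv2.remap(im.astype(np.float32),P[None,:,0],P[None,:,1],cv2.INTER_LINEAR)[0]
ims={"top":im,"side":cv2.GaussianBlur(cv2.cvtColor(capture("side"),cv2.COLOR_RGB2GRAY).astype(float),(0,0),.7)}
def cost(c): return -sum((2*val(n,ims[n],c,.035)-val(n,ims[n],c,.045)-val(n,ims[n],c,.027)).mean() for n in ims)
r=minimize(cost,[.55,.085,.1],method="Nelder-Mead",options=dict(initial_simplex=[[.55,.085,.1],[.56,.085,.1],[.55,.095,.1],[.55,.085,.11]]))
print(r.x,r.fun)
E
```

```text
[0.5434 0.0834 0.0968] [0.542  0.0859 0.1   ] [0.5424 0.0831 0.1   ]
side [([220.9, 214.4], 0.6)]
[206.5, 203.8, 31.7, 42.2] 0.91
[187.5, 232.8, 34.6, 44.5] 0.51
top [([212.7, 163.7], 0.73)]
[197.0, 152.6, 31.5, 31.1] 0.59Traceback (most recent call last):
  File "<stdin>", line 17, in <module>
    res = _minimize_neldermead(fun, x0, args, callback, bounds=bounds,
                               **options)
    fxe = func(xe)
    fx = function(np.copy(x), *(wrapper_args + args))
  File "<stdin>", line 16, in cost
  File "<stdin>", line 16, in <genexpr>
  File "<stdin>", line 13, in val
  File "h.py", line 11, in proj
    T,f,cx,cy=cal(n); q=T[:3,:3].T@(np.array(P)-T[:3,3]); return np.array([cx+f*q[0]/q[2],cy+f*q[1]/q[2]])
              ~~~^^^
  File "h.py", line 5, in cal
    c=calibration(n); T=np.array(c["world_from_camera"]); f=192/np.tan(np.radians(c["vfov"])/2); return T,f,c["cx"],c["cy"]
ValueError: time passes only in moves, steps and waits
```

```bash
python3 -m crank '[[255,-0.03,0,0,0,0,0],[255,-0.07,0,0,0,0.05,0],[255,-0.11,0,0.01,0,0.0,0],[255,-0.15,0,0.01,0,-0.1,0],[255,-0.19,0,0.02,0,-0.16,0]]'; python3 go.py 0.53 0.08 0.40 -1.57
```

```text
time_s: 5.32
ee_pos: [0.5021, -0.0639, 0.4008]
tool_rot: [-1.572, -0.0, -1.567]
contact_force: [1.8, 0.5, -4.1]
grip_width: 0.155
t 5.3167 pos [ 0.5021 -0.0639  0.4008] rot [-1.5716 -0.0001 -1.5673] F [ 1.7912  0.4746 -4.095 ] w 0.15546360858904978
shift [-0.1438  0.0008  0.0284] turn [0.0008 0.0027 0.0001]
```

```bash
python3 -m crank '[[255,-0.035,0,0.01,0,0,0],[255,-0.075,0,0.02,0,0,0],[255,-0.11,0,0.034,0,0,0],[255,-0.135,0,0.044,0,0,0],[255,-0.148,0,0.044,0,0,0]]'; python3 -m crank '[[255,0,0,0,0,0,0],[255,0,0.03,0,0,0,0],[255,0,0.05,0,0,0,0],[255,0,0.055,0,0,0,0],[255,0,0.055,0,0,0,0]]'; python3 go.py 0.546 0.084 0.34 -1.57; sed -i 's/^def cal/import functools\n@functools.cache\ndef cal/' h.py; python3 - <<'E'
from h import *
np.set_printoptions(precision=4,suppress=True)
a=capture("side");b=capture("top")
for n,im in(("side",a),("top",b)):
    for t in("gauge","bucket_mouth","lever_tip","rod"):
        print(n,t,[(np.round(r["position"],1).tolist(),round(r["score"],2)) for r in finder.tip_of(n,t)])
im=np.hstack([cv2.resize(a[110:270,160:320],(400,400),interpolation=cv2.INTER_CUBIC),cv2.resize(b[110:230,150:270],(400,400),interpolation=cv2.INTER_CUBIC)])
for z in(.1,):
  for r in(.03,.04):
    P=np.array([proj("side",[.545+r*np.cos(t),.084+r*np.sin(t),z]) for t in np.linspace(0,6.28,60)])
    for p in (P-[160,110])*2.5: cv2.circle(im,tuple(int(v) for v in p),1,(0,255,0),-1)
    P=np.array([proj("top",[.545+r*np.cos(t),.084+r*np.sin(t),z]) for t in np.linspace(0,6.28,60)])
    for p in (P-[150,110])*400/120: cv2.circle(im,(int(p[0])+400,int(p[1])),1,(0,255,0),-1)
cv2.imwrite("pics/c4.png",im[:,:,::-1])
E
```

```text
time_s: 5.73
ee_pos: [0.5481, 0.0867, 0.4001]
tool_rot: [-1.571, 0.002, -1.568]
contact_force: [-1.9, 0.7, -4.2]
grip_width: 0.152
time_s: 6.15
ee_pos: [0.5463, 0.0811, 0.3442]
tool_rot: [-1.575, -0.001, -1.573]
contact_force: [0.1, 0.2, -3.9]
grip_width: 0.156
t 6.15 pos [0.5463 0.0811 0.3442] rot [-1.5746 -0.0011 -1.5729] F [ 0.0738  0.1651 -3.8759] w 0.15615615622977752
shift [-0.0029  0.0042 -0.0003] turn [ 0.0038 -0.0029  0.0011]
side gauge [([348.4, 192.2], 0.8), ([373.0, 158.8], 0.74), ([328.4, 163.5], 0.73), ([220.5, 202.8], 0.6), ([278.7, 264.3], 0.57), ([222.5, 235.9], 0.49)]
side bucket_mouth [([221.4, 214.1], 0.61)]
side lever_tip [([203.1, 183.1], 0.55), ([346.6, 165.6], 0.55), ([390.6, 148.0], 0.5), ([267.7, 233.6], 0.45)]
side rod [([331.2, 159.6], 0.61), ([218.7, 197.0], 0.54), ([374.7, 163.5], 0.47)]
top gauge [([351.7, 226.3], 0.89), ([303.9, 258.0], 0.86), ([359.5, 271.5], 0.81), ([204.1, 228.4], 0.57)]
top bucket_mouth []
top lever_tip [([321.3, 247.1], 0.61), ([337.1, 223.4], 0.5), ([369.6, 285.2], 0.49)]
top rod [([346.9, 226.2], 0.55), ([365.4, 273.2], 0.42), ([303.2, 256.3], 0.39), ([203.8, 225.2], 0.39), ([178.2, 172.8], 0.36)]
```

View pics/c4.png

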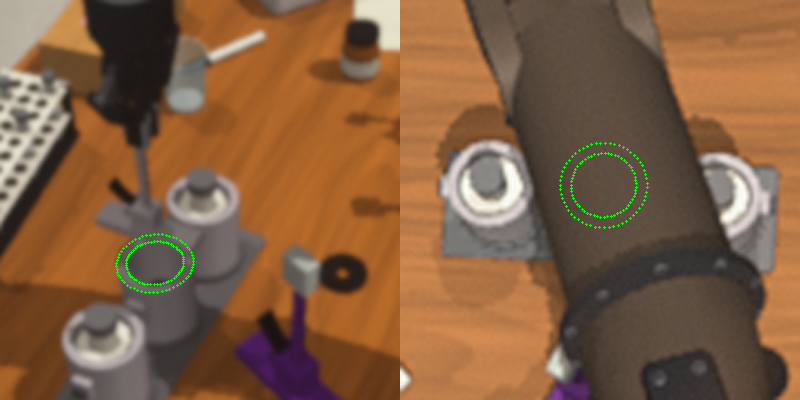

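```bash
python3 - <<'E'
from h import *
print(onz("side",(220.5,202.8),.143),onz("side",(221.4,214.1),.1),onz("side",(222.7,216),.1),onz("side",(203.1,183.1),.199))
E
python3 -m crank '[[255,-0.001,0.01,-0.001,0.004,0,0.001],[255,-0.001,0.02,-0.001,0.004,0,0.001],[255,-0.001,0.03,-0.001,0.004,0,0.001],[255,-0.001,0.03,-0.001,0.004,0,0.001]]';python3 go.py 0.545 0.084 0.34 -1.57
```

```text
[0.54779444 0.0805586  0.143     ] [0.54823917 0.08140294 0.1       ] [0.54203602 0.08585999 0.1       ] [0.59054559 0.08332435 0.199     ]
time_s: 6.98
ee_pos: [0.5451, 0.0827, 0.3134]
tool_rot: [-1.571, 0.0, -1.572]
contact_force: [0.4, -0.5, -4.4]
grip_width: 0.156
t 6.9833 pos [0.5451 0.0827 0.3134] rot [-1.5707  0.0001 -1.5721] F [ 0.4291 -0.4552 -4.3746] w 0.1561118618698425
shift [-0.0013 -0.0266 -0.0001] turn [-0.0001 -0.0021 -0.0001]
```

```bash
for i in 1 ; do python3 -m crank '[[255,0,0.004,0,0,0,0],[255,0,0.007,0,0,0,0],[255,0,0.009,0,0,0,0],[255,0,0.010,0,0,0,0],[255,0,0.010,0,0,0,0]]'; python3 -m crank '[[255,0,0.002,0,0,0,0],[255,0,0.004,0,0,0,0],[255,0,0.005,0,0,0,0],[255,0,0.005,0,0,0,0]]'; done
```

```text
time_s: 7.4
ee_pos: [0.5465, 0.0832, 0.3064]
tool_rot: [-1.566, 0.001, -1.572]
contact_force: [0.8, -0.6, -1.0]
grip_width: 0.152
time_s: 7.73
ee_pos: [0.5466, 0.0832, 0.3011]
tool_rot: [-1.566, 0.001, -1.572]
contact_force: [1.0, -0.6, 3.0]
grip_width: 0.152
```

```bash
python3 -m crank '[[255,0,0.004,0,0,0,0],[255,0,0.008,0,0,0,0],[255,0,0.012,0,0,0,0],[255,0,0.016,0,0,0,0],[255,0,0.020,0,0,0,0]]'; python3 -m crank '[[255,0,0.004,0,0,0,0],[255,0,0.008,0,0,0,0],[255,0,0.012,0,0,0,0],[255,0,0.016,0,0,0,0],[255,0,0.020,0,0,0,0]]'; python3 -m crank '[[255,0,0.001,0,0,0,0],[255,0,0.002,0,0,0,0],[255,0,0.003,0,0,0,0],[255,0,0.004,0,0,0,0],[255,0,0.005,0,0,0,0]]'
python3 - <<'E'
from h import *
a=capture("side")
cv2.imwrite("pics/c5.png",cv2.resize(a[130:270,150:290],(600,600),interpolation=cv2.INTER_CUBIC)[:,:,::-1])
E
```

```text
time_s: 8.15
ee_pos: [0.5466, 0.0832, 0.2806]
tool_rot: [-1.566, 0.001, -1.572]
contact_force: [1.1, -0.1, 3.7]
grip_width: 0.157
time_s: 8.57
ee_pos: [0.5465, 0.0832, 0.2606]
tool_rot: [-1.566, 0.001, -1.572]
contact_force: [2.9, 1.5, 3.9]
grip_width: 0.156
time_s: 8.98
ee_pos: [0.5465, 0.0832, 0.256]
tool_rot: [-1.566, 0.001, -1.572]
contact_force: [2.3, 0.5, 4.3]
grip_width: 0.154
```

View pics/c5.png

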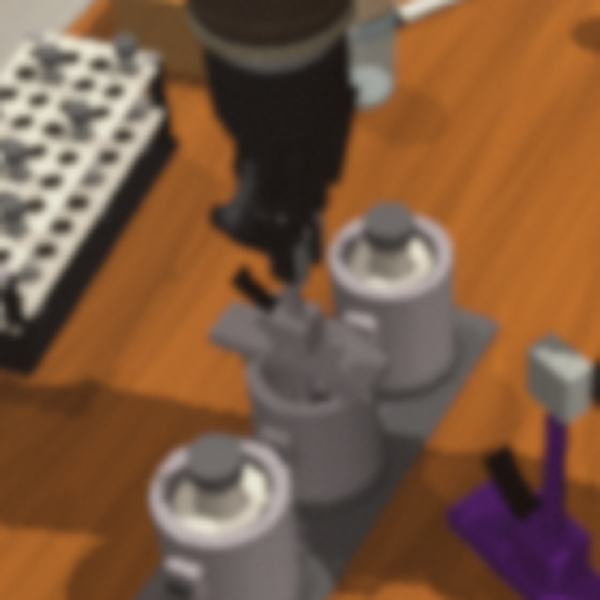

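The foot lies across the middle bucket's rim. Its ends are at (227,316) and (379,372), and the rim's middle is at about (315,350). The rod runs into the bucket and the lever is up. Next I feel for the cushion in 0.5 mm steps with the rows typed out, and a force check gates each next call.

```bash
cat > ok.py <<'E'
from workcell import arm; import sys
s=arm.sense(); f=s["contact_force"][2]; print(round(s["time_s"],2),round(s["ee_pos"][2],4),round(f,2)); sys.exit(f>5.6)
E
q(){ python3 ok.py; }
python3 -m crank '[[255,0,0.002,0,0,0,0],[255,0,0.004,0,0,0,0],[255,0,0.006,0,0,0,0],[255,0,0.006,0,0,0,0]]' >/dev/null; q &&
python3 -m crank '[[255,0,0.0005,0,0,0,0],[255,0,0.0005,0,0,0,0]]' >/dev/null && q &&
python3 -m crank '[[255,0,0.0005,0,0,0,0],[255,0,0.0005,0,0,0,0]]' >/dev/null && q &&
python3 -m crank '[[255,0,0.0005,0,0,0,0],[255,0,0.0005,0,0,0,0]]' >/dev/null && q &&
python3 -m crank '[[255,0,0.0005,0,0,0,0],[255,0,0.0005,0,0,0,0]]' >/dev/null && q &&
python3 -m crank '[[255,0,0.0005,0,0,0,0],[255,0,0.0005,0,0,0,0]]' >/dev/null && q &&
python3 -m crank '[[255,0,0.0005,0,0,0,0],[255,0,0.0005,0,0,0,0]]' >/dev/null && q &&
python3 -m crank '[[255,0,0.0005,0,0,0,0],[255,0,0.0005,0,0,0,0]]' >/dev/null && q &&
python3 -m crank '[[255,0,0.0005,0,0,0,0],[255,0,0.0005,0,0,0,0]]' >/dev/null && q
```

```text
9.37 0.2494 1.68False
```

```bash
sed -i 's/sys.exit(f>5.6)/sys.exit(int(f>5.6))/' ok.py
q(){ python3 ok.py; }
python3 -m crank '[[255,0,0.0005,0,0,0,0],[255,0,0.0005,0,0,0,0]]' >/dev/null && q &&
python3 -m crank '[[255,0,0.0005,0,0,0,0],[255,0,0.0005,0,0,0,0]]' >/dev/null && q &&
python3 -m crank '[[255,0,0.0005,0,0,0,0],[255,0,0.0005,0,0,0,0]]' >/dev/null && q &&
python3 -m crank '[[255,0,0.0005,0,0,0,0],[255,0,0.0005,0,0,0,0]]' >/dev/null && q &&
python3 -m crank '[[255,0,0.0005,0,0,0,0],[255,0,0.0005,0,0,0,0]]' >/dev/null && q &&
python3 -m crank '[[255,0,0.0005,0,0,0,0],[255,0,0.0005,0,0,0,0]]' >/dev/null && q &&
python3 -m crank '[[255,0,0.0005,0,0,0,0],[255,0,0.0005,0,0,0,0]]' >/dev/null && q &&
python3 -m crank '[[255,0,0.0005,0,0,0,0],[255,0,0.0005,0,0,0,0]]' >/dev/null && q &&
python3 -m crank '[[255,0,0.0005,0,0,0,0],[255,0,0.0005,0,0,0,0]]' >/dev/null && q &&
python3 -m crank '[[255,0,0.0005,0,0,0,0],[255,0,0.0005,0,0,0,0]]' >/dev/null && q &&
python3 -m crank '[[255,0,0.0005,0,0,0,0],[255,0,0.0005,0,0,0,0]]' >/dev/null && q &&
python3 -m crank '[[255,0,0.0005,0,0,0,0],[255,0,0.0005,0,0,0,0]]' >/dev/null && q
```

```text
9.53 0.2493 2.65
9.7 0.2489 2.79
9.87 0.2484 3.99
10.03 0.2479 3.96
10.2 0.2474 2.98
10.37 0.2469 3.38
10.53 0.2463 4.55
10.7 0.2458 3.84
10.87 0.2453 3.43
11.03 0.2448 3.88
11.2 0.2443 3.69
11.37 0.2438 2.1
```

```bash
q(){ python3 ok.py; }
python3 -m crank '[[255,0,0.0005,0,0,0,0],[255,0,0.0005,0,0,0,0]]' >/dev/null && q &&
python3 -m crank '[[255,0,0.0005,0,0,0,0],[255,0,0.0005,0,0,0,0]]' >/dev/null && q &&
python3 -m crank '[[255,0,0.0005,0,0,0,0],[255,0,0.0005,0,0,0,0]]' >/dev/null && q &&
python3 -m crank '[[255,0,0.0005,0,0,0,0],[255,0,0.0005,0,0,0,0]]' >/dev/null && q &&
python3 -m crank '[[255,0,0.0005,0,0,0,0],[255,0,0.0005,0,0,0,0]]' >/dev/null && q &&
python3 -m crank '[[255,0,0.0005,0,0,0,0],[255,0,0.0005,0,0,0,0]]' >/dev/null && q &&
python3 -m crank '[[255,0,0.0005,0,0,0,0],[255,0,0.0005,0,0,0,0]]' >/dev/null && q &&
python3 -m crank '[[255,0,0.0005,0,0,0,0],[255,0,0.0005,0,0,0,0]]' >/dev/null && q &&
python3 -m crank '[[255,0,0.0005,0,0,0,0],[255,0,0.0005,0,0,0,0]]' >/dev/null && q &&
python3 -m crank '[[255,0,0.0005,0,0,0,0],[255,0,0.0005,0,0,0,0]]' >/dev/null && q &&
python3 -m crank '[[255,0,0.0005,0,0,0,0],[255,0,0.0005,0,0,0,0]]' >/dev/null && q &&
python3 -m crank '[[255,0,0.0005,0,0,0,0],[255,0,0.0005,0,0,0,0]]' >/dev/null && q &&
python3 -m crank '[[255,0,0.0005,0,0,0,0],[255,0,0.0005,0,0,0,0]]' >/dev/null && q &&
python3 -m crank '[[255,0,0.0005,0,0,0,0],[255,0,0.0005,0,0,0,0]]' >/dev/null && q &&
python3 -m crank '[[255,0,0.0005,0,0,0,0],[255,0,0.0005,0,0,0,0]]' >/dev/null && q &&
python3 -m crank '[[255,0,0.0005,0,0,0,0],[255,0,0.0005,0,0,0,0]]' >/dev/null && q
```

```text
11.53 0.2433 3.15
11.7 0.2428 3.6
11.87 0.2423 3.36
12.03 0.2418 3.02
12.2 0.2413 3.16
12.37 0.2408 3.46
12.53 0.2403 2.73
12.7 0.2398 4.19
12.87 0.2393 3.69
13.03 0.2388 2.39
13.2 0.2383 3.78
13.37 0.2378 3.08
13.53 0.2373 3.11
13.7 0.2369 4.1
13.87 0.2366 6.33
```

Steady drag was about 3.4 N. It jumped to 6.3 N while the tool also stopped following (0.2369, then 0.2366), so the tip is touching. I hold to confirm.

```bash
q(){ python3 ok.py; }
python3 -m crank '[[255,0,0,0,0,0,0]]' >/dev/null; q; python3 -m crank '[[255,0,0,0,0,0,0]]' >/dev/null; q; python3 -m crank '[[255,0,0,0,0,0,0],[255,0,0,0,0,0,0]]' >/dev/null ; q; tail -c 0 ok.py
```

```text
13.95 0.2366 6.16
14.03 0.2366 5.69
14.2 0.2366 5.16
```

```bash
python3 -m crank '[[120,0,0,0,0,0,0],[100,0,0,0,0,0,0],[60,0,0,0,0,0,0],[60,0,0,0,0,0,0],[60,0,0,0,0,0,0]]'; python3 -m crank '[[60,0,0,0,0,0,0],[60,0,-0.01,0,0,0,0],[60,0,-0.03,0,0,0,0],[60,0,-0.05,0,0,0,0],[60,0,-0.06,0,0,0,0]]';  python3 -m crank '[[255,0,0,0.015,0,0,0],[255,0,0,0.03,0,0,0],[255,0,0,0.039,0,0,0],[255,0,0,0.039,0,0,0],[255,0,0,0.039,0,0,0]]';python3 -m crank '[[255,0,0,0,0,0,0],[255,0,0,0,0,0,0],[255,0,0,0,0,0,0],[255,0,0,0,0,0,0]]'
python3 - <<'E'
from h import *
np.set_printoptions(precision=4,suppress=True)
a=capture("side")
for t in("lever_tip","rod_grip","gauge"): print(t,[(np.round(r["position"],1).tolist(),round(r["score"],2)) for r in finder.tip_of("side",t)])
cv2.imwrite("pics/c6.png",cv2.resize(a[110:250,150:290],(600,600),interpolation=cv2.INTER_CUBIC)[:,:,::-1])
s=arm.sense()
for n,P in(("gauge",[.5465,.083,.104]),("tip expected",[.5465+.0385,.083,.16]),("grip",[.5465,.083,.183]),("fingertip",s["ee_pos"]-[0,0,.073])): print(n,proj("side",P))
E
```

```text
time_s: 14.62
ee_pos: [0.546, 0.083, 0.236]
tool_rot: [-1.568, 0.001, -1.572]
contact_force: [0.7, 0.4, 0.8]
grip_width: 0.763
time_s: 15.03
ee_pos: [0.5469, 0.0835, 0.2993]
tool_rot: [-1.564, 0.002, -1.572]
contact_force: [1.1, 0.0, -0.6]
grip_width: 0.764
time_s: 15.45
ee_pos: [0.585, 0.0831, 0.2961]
tool_rot: [-1.568, 0.001, -1.572]
contact_force: [-0.0, -0.8, -1.4]
grip_width: 0.05
time_s: 15.78
ee_pos: [0.5849, 0.0831, 0.2967]
tool_rot: [-1.567, 0.001, -1.572]
contact_force: [0.8, 0.9, -0.3]
grip_width: -0.002
lever_tip [([344.0, 164.5], 0.64), ([265.1, 235.2], 0.51), ([391.7, 151.5], 0.48), ([201.0, 194.0], 0.41), ([304.2, 139.5], 0.38), ([122.2, 309.2], 0.22)]
rod_grip [([282.0, 215.9], 0.8), ([216.7, 192.5], 0.69), ([336.1, 125.2], 0.61), ([204.6, 263.8], 0.53), ([359.1, 147.5], 0.49), ([385.7, 128.3], 0.45)]
gauge [([329.5, 158.3], 0.91), ([275.6, 265.8], 0.84), ([373.0, 161.2], 0.7), ([348.9, 192.4], 0.6)]
gauge [221.5921 213.7135]
tip expected [206.6366 194.5559]
grip [219.3157 192.6577]
fingertip [204.0503 176.4625]
```

View pics/c6.png

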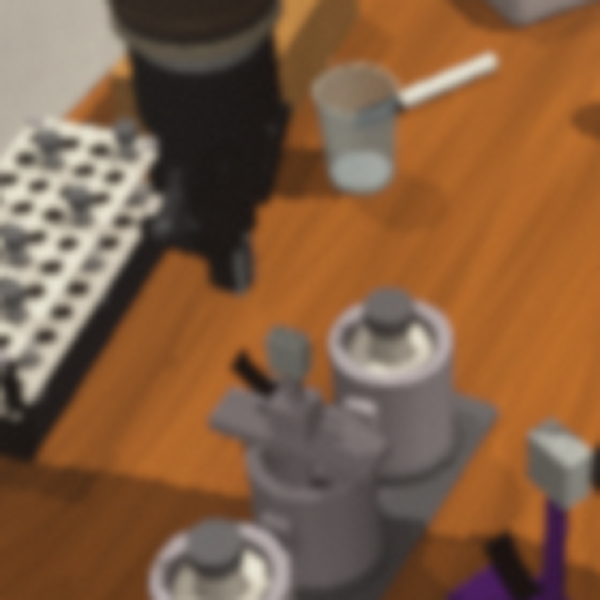

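The gauge stands flat and free, with the lever up. The lever tip is at crop (240,357), side pixel (206,193), which agrees with the expected (206.6,194.6). The shut fingers are above it, so I press down.

```bash
python3 -m crank '[[255,0,0.02,0,0,0,0],[255,0,0.04,0,0,0,0],[255,0,0.05,0,0,0,0],[255,0,0.054,0,0,0,0],[255,0,0.054,0,0,0,0]]'; for r in 1; do 
python3 -m crank '[[255,0,0.002,0,0,0,0],[255,0,0.004,0,0,0,0]]'>/dev/null; python3 ok.py;
python3 -m crank '[[255,0,0.002,0,0,0,0],[255,0,0.004,0,0,0,0]]'>/dev/null; python3 ok.py;
python3 -m crank '[[255,0,0.002,0,0,0,0],[255,0,0.004,0,0,0,0]]'>/dev/null; python3 ok.py; 
python3 -m crank '[[255,0,0.001,0,0,0,0],[255,0,0.002,0,0,0,0]]'>/dev/null; python3 ok.py; done
```

```text
time_s: 16.4
ee_pos: [0.5851, 0.0831, 0.2418]
tool_rot: [-1.569, 0.001, -1.572]
contact_force: [0.2, 0.6, 0.1]
grip_width: -0.002
16.57 0.2395 0.52
16.73 0.2352 4.92
16.9 0.2322 8.91
17.07 0.2301 5.17
```

```bash

python3 -m crank '[[255,0,0.002,0,0,0,0],[255,0,0.004,0,0,0,0]]'>/dev/null; python3 ok.py;
python3 -m crank '[[255,0,0.002,0,0,0,0],[255,0,0.004,0,0,0,0]]'>/dev/null; python3 ok.py;
python3 -m crank '[[255,0,0.002,0,0,0,0],[255,0,0.003,0,0,0,0]]'>/dev/null; python3 ok.py
```

```text
17.23 0.2254 2.06
17.4 0.2205 3.65
17.57 0.2172 3.19
```

```bash

python3 -m crank '[[255,0,0,0,0,0,0]]'>/dev/null; python3 ok.py; python3 -m crank '[[255,0,0.001,0,0,0,0],[255,0,0.001,0,0,0,0]]'>/dev/null; python3 ok.py
```

```text
17.65 0.2172 1.15
17.82 0.2164 0.48
```

```bash
q(){ python3 ok.py; }
python3 -m crank '[[255,0,0.0007,0,0,0,0],[255,0,0.0007,0,0,0,0]]'>/dev/null; q &&
python3 -m crank '[[255,0,0.0007,0,0,0,0],[255,0,0.0007,0,0,0,0]]'>/dev/null && q &&
python3 -m crank '[[255,0,0.0007,0,0,0,0],[255,0,0.0007,0,0,0,0]]'>/dev/null && q &&
python3 -m crank '[[255,0,0.0007,0,0,0,0],[255,0,0.0007,0,0,0,0]]'>/dev/null && q
python3 - <<'E'
from h import *
a=capture("side")
cv2.imwrite("pics/c7.png",cv2.resize(a[130:250,160:280],(600,600),interpolation=cv2.INTER_CUBIC)[:,:,::-1])
E
```

```text
17.98 0.2162 5.79
```

View pics/c7.png

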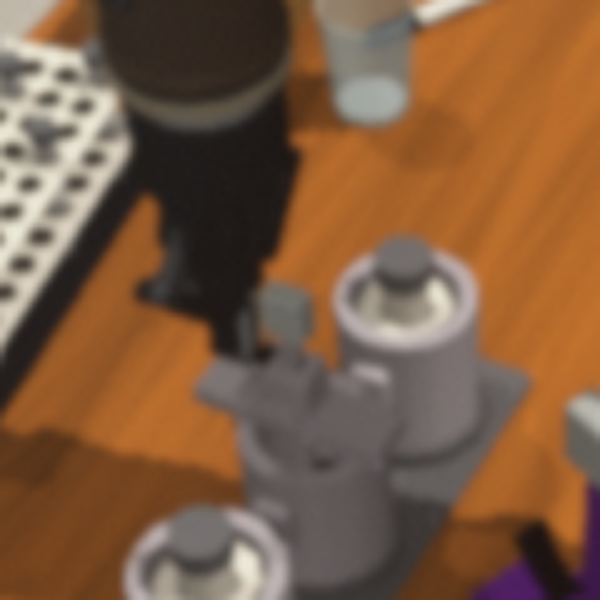

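The tool stops at z 0.2162, just where a level lever was predicted (0.2165). The foot is still flat and the fingers are on the lever at (240,350). I press slightly more, then retreat and look.

```bash
python3 -m crank '[[255,0,0.0005,0,0,0,0],[255,0,0.0005,0,0,0,0]]'>/dev/null; python3 ok.py;  python3 -m crank '[[255,0,0.0003,0,0,0,0],[255,0,0.0003,0,0,0,0]]'>/dev/null; python3 ok.py
```

```text
18.2 0.2161 9.54
18.37 0.2161 12.78
```

Hard stop reached: the force rises with no further travel. Retreating upward.

```bash
python3 -m crank '[[255,0,-0.01,0,0,0,0],[255,0,-0.04,0,0,0,0],[255,0,-0.08,0,0,0,0],[255,0,-0.12,0,0,0,0],[255,0,-0.14,0,0,0,0]]'; python3 -m crank '[[255,0.04,0,-0.04,0,0,0],[255,0.08,0,-0.08,0,0,0],[255,0.12,0,-0.10,0,0,0],[255,0.16,0,-0.1,0,0,0],[255,0.2,0,-0.1,0,0,0]]'
python3 - <<'E'
from h import *
a=capture("side");b=capture("top")
im=np.hstack([cv2.resize(a[150:250,170:270],(400,400),interpolation=cv2.INTER_CUBIC),cv2.resize(b[120:210,165:255],(400,400),interpolation=cv2.INTER_CUBIC)])
cv2.imwrite("pics/c8.png",im[:,:,::-1])
x,y,z=.547,.083,.105
for n,P in(("lever locked",[x+.046,y,z+.036]),("lever up",[x+.0385,y,z+.0565])): print(n,(proj("side",P)-[170,150])*4)
for n in("side","top"):print([(np.round(r["position"],1).tolist(),round(r["score"],2)) for r in finder.tip_of(n,"lever_tip")])
E
```

```text
time_s: 18.78
ee_pos: [0.5853, 0.0835, 0.36]
tool_rot: [-1.563, 0.002, -1.572]
contact_force: [1.6, -0.0, 0.0]
grip_width: 0.004
time_s: 19.2
ee_pos: [0.4848, -0.0927, 0.355]
tool_rot: [-1.568, 0.001, -1.57]
contact_force: [1.7, -0.7, -0.8]
grip_width: 0.001
lever locked [138.55992003 195.00540219]
lever up [145.63074411 176.3584215 ]
[([200.8, 199.5], 0.58), ([268.0, 235.5], 0.53), ([343.3, 163.9], 0.49), ([393.1, 148.9], 0.4)]
[([321.2, 245.1], 0.44), ([370.5, 284.7], 0.39), ([213.0, 145.4], 0.38), ([338.5, 221.9], 0.38), ([207.8, 156.9], 0.17)]
```

View pics/c8.png

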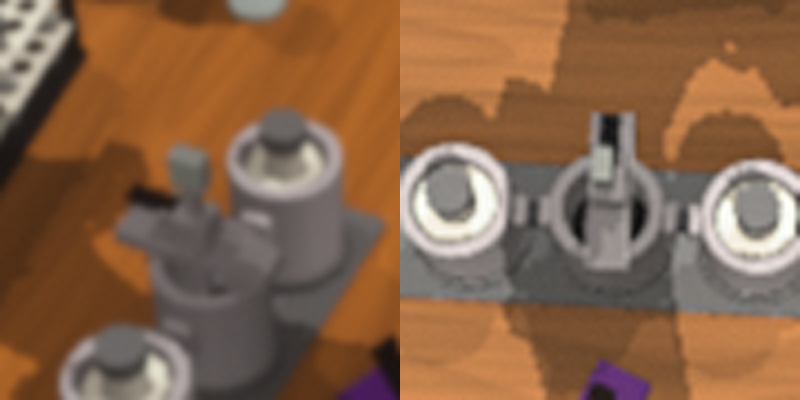

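The lever lies down (tip at (135,193), predicted (138,195) when locked) and the foot is flat. From the top, though, it may sit several mm towards +x of the bucket's axis, so I'll measure the centring before handing in.

```bash
python3 - <<'E'
from h import *
from scipy.optimize import minimize
np.set_printoptions(precision=4,suppress=True)
ims={n:cv2.GaussianBlur(cv2.cvtColor(capture(n),cv2.COLOR_RGB2GRAY).astype(np.float32),(0,0),.7) for n in("top","side")}
cal("top");cal("side")
th=np.linspace(0,2*np.pi,90,endpoint=False)
def val(n,c,r,m):
    P=np.array([proj(n,[c[0]+r*np.cos(a),c[1]+r*np.sin(a),.104]) for a in th[m]],np.float32)
    return cv2.remap(ims[n],P[None,:,0],P[None,:,1],cv2.INTER_LINEAR)[0]
def fit(n,c0,m):
    f=lambda c:-(2*val(n,c,.035,m)-val(n,c,.045,m)-val(n,c,.0265,m)).mean()
    c0=min(([c0[0]+i*.004,c0[1]+j*.004] for i in range(-3,4) for j in range(-3,4)),key=f)
    r=minimize(f,c0,method="Nelder-Mead",options=dict(initial_simplex=[c0,[c0[0]+.003,c0[1]],[c0[0],c0[1]+.003]]));return r.x,-r.fun
full=th>=0; part=np.abs(np.cos(th))<.75
for n in("top","side"):
    l=fit(n,[.545,.188],full);r=fit(n,[.545,-.022],full);m=fit(n,[.545,.083],part)
    print(n,l,r,"avg",(l[0]+r[0])/2,"mid",m,"dist",np.linalg.norm(l[0]-r[0]))
crop=lambda c,r:(165+(c-400)/4.444,120+r/4.444)
for c,r in((614,113),(608,268)): print("foot end top",onz("top",crop(c,r),.117))
s=lambda c,r:(170+c/4,150+r/4)
# foot top-surface end corners in side crop: far (+x) end, near (-x) end
for c,r in((117,232),(143,205),(258,280),(280,247)): print("side corner",onz("side",s(c,r),.117))
E
```

```text
top (array([0.5443, 0.1906]), np.float64(93.28052520751953)) (array([ 0.5389, -0.0205]), np.float64(86.6358413696289)) avg [0.5416 0.0851] mid (array([0.5415, 0.0847]), np.float64(109.55047607421875)) dist 0.21116487979727297
side (array([0.5474, 0.1898]), np.float64(65.97875213623047)) (array([ 0.5426, -0.0216]), np.float64(52.107913970947266)) avg [0.545  0.0841] mid (array([0.5453, 0.0864]), np.float64(20.272916793823242)) dist 0.21145447235573567
foot end top [0.6046 0.0789 0.117 ]
foot end top [0.4957 0.0791 0.117 ]
side corner [0.6029 0.0989 0.117 ]
side corner [0.5992 0.0709 0.117 ]
side corner [0.5004 0.0982 0.117 ]
side corner [0.5    0.0675 0.117 ]
```

Measured within each camera, the gauge's offset from the bucket axis is about 10 mm (top) and 6 mm (side). Both are inside the 15 mm limit. Shifting a locked gauge would risk losing the tip's contact, so I hand in.

```bash
python3 -c "
from workcell import job,arm
print(job.close_job(), arm.sense()['time_s'])"
```

```text
the job is handed in; nothing more can be done
the job is handed in; nothing more can be done
```

The job is handed in, at about 19 s of the 58 s allowed; no verdict is reported. The small grey gauge stands across the empty middle bucket with its rod on the cushion and the lever locked down.

I carried the gauge by its grip and set it on the rim. I then slid the rod down in 0.5 mm steps, released the grip, pressed the lever to its stop and moved the arm clear.

**Last checks**
- **Cushion contact:** the force rose from about 3.4 N of drag to 6.3 N, then settled to about 5.2 N while held. That puts roughly 2 to 3 N on the cushion at touch, well below 12 N. I could not measure the contact again after releasing the grip and locking.
- **Lever:** it reached a hard stop, with 12.8 N and no further travel at the predicted height. In the last picture its tip lies where a locked lever should be.
- **Foot:** it looks flat on the rim in both views.
- **Centring:** this is not exact. The two cameras disagree, giving an offset of about 10 mm (top) and 6 mm (side), mostly toward +x. Both are within the 15 mm limit, so I left it rather than disturb the locked rod.
- **Other things:** I did not measure their positions again at the end. No unexpected force showed during the moves, and nothing near the stand looks moved in the last picture.

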